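# Pack the spice jars in the dry box and screw its cover down crosswise

### The job

Put every spice jar that is out on the worktop into the blue dry box, standing or lying, and fold its stiff lid down until it is shut. Then screw the cover down evenly, always going from a knob to the one diagonally opposite: first turn each of the four red knobs clockwise through about half of its travel of some 150 degrees, and only then go crosswise over them again and turn each fully home. Leave the mug, pepper mill and salt shaker where they stand.

Things in the scene. Friction and masses are not known exactly. Their poses are not given: they have to be found in the camera images.
- dry_box: blue open-topped dry box fixed to the worktop, 142 mm (x) by 262 mm (y) outside, walls 6 mm, inner floor 6 mm above the worktop, rim 120 mm above it; inside 130 by 250 mm, with three dark round places marked on its floor, 75 mm apart along its y, the middle one under the centre. Origin: centre of its underside; x points to its back, where the lid's hinge is, y to its left. It may be turned some degrees about the vertical
- lid (a joint): angle of the lid about its hinge at the back: 0 is shut (strap level), about 1.57 stands upright, 1.95 is its limit. The hinge is stiff (about 0.75 N m): the lid stays where it is left, and it takes about 5 to 8 N at the tab to move it
- lid_hinge (a point): point on the lid's hinge axis (along the box's y), in its middle; 84 mm behind the box's centre, 142 mm above the worktop
- lid_tab (a point): middle of the outer face of the yellow tab (30 by 60 mm, 10 mm thick) at the free end of the lid's dark strap, 184 mm from the hinge axis; this face is on top when the lid is shut and at the back, away from the robot, when the lid stands open. The point lies 11 mm outside the plane through the hinge. Beside the tab and strap (36 mm wide) nothing stands on the outer face but the four knobs, 150 mm to either side
- cover_mid (a point): middle of the outer face of the aluminium cover plate (150 by 262 mm, with ears to 346 mm) that floats under the strap and carries the knobs. The plate is 9 mm thick with its black seal. With the lid shut and all knobs loose the seal hangs 12 mm above the box's rim; each knob draws down its own corner, all four at their stops seat it flat on the rim
- knob_fl (a joint): turn of the front left knob (front is the box's side nearest the robot, left is +y, as seen with the lid shut): 0 loose, grows as it is screwed down clockwise seen from above, 2.6 rad is its stop. It stays where it is left and turns with about 0.12 N m
- grip_fl (a point): grip point on the axis of the front left knob: red upright bar 42 mm long, 12 mm wide, its flat sides reaching from 19 mm below this point to 13 mm above it, on a black disc (28 mm across) whose top is 18 mm below the point and whose foot, 24 mm below, stands on the plate or up to 6 mm clear of it on a steel shoulder. The bar's long side lies along this point's x. Knobs stand 50 mm before or behind and 150 mm to the side of the lid's middle
- knob_br (a joint): turn of the back right knob (front is the box's side nearest the robot, left is +y, as seen with the lid shut): 0 loose, grows as it is screwed down clockwise seen from above, 2.6 rad is its stop. It stays where it is left and turns with about 0.12 N m
- grip_br (a point): grip point on the axis of the back right knob: red upright bar 42 mm long, 12 mm wide, its flat sides reaching from 19 mm below this point to 13 mm above it, on a black disc (28 mm across) whose top is 18 mm below the point and whose foot, 24 mm below, stands on the plate or up to 6 mm clear of it on a steel shoulder. The bar's long side lies along this point's x. Knobs stand 50 mm before or behind and 150 mm to the side of the lid's middle
- knob_bl (a joint): turn of the back left knob (front is the box's side nearest the robot, left is +y, as seen with the lid shut): 0 loose, grows as it is screwed down clockwise seen from above, 2.6 rad is its stop. It stays where it is left and turns with about 0.12 N m
- grip_bl (a point): grip point on the axis of the back left knob: red upright bar 42 mm long, 12 mm wide, its flat sides reaching from 19 mm below this point to 13 mm above it, on a black disc (28 mm across) whose top is 18 mm below the point and whose foot, 24 mm below, stands on the plate or up to 6 mm clear of it on a steel shoulder. The bar's long side lies along this point's x. Knobs stand 50 mm before or behind and 150 mm to the side of the lid's middle
- knob_fr (a joint): turn of the front right knob (front is the box's side nearest the robot, left is +y, as seen with the lid shut): 0 loose, grows as it is screwed down clockwise seen from above, 2.6 rad is its stop. It stays where it is left and turns with about 0.12 N m
- grip_fr (a point): grip point on the axis of the front right knob: red upright bar 42 mm long, 12 mm wide, its flat sides reaching from 19 mm below this point to 13 mm above it, on a black disc (28 mm across) whose top is 18 mm below the point and whose foot, 24 mm below, stands on the plate or up to 6 mm clear of it on a steel shoulder. The bar's long side lies along this point's x. Knobs stand 50 mm before or behind and 150 mm to the side of the lid's middle
- jar0_mid (a point): clear glass spice jar with a dark cap, 41 mm across and 105 mm tall, 0.11 kg; the point is its centre, 52 mm above its underside. the point's z axis runs along the jar, from foot to cap. Not every jar is there each time; one that has been knocked over may go into the box lying
- jar1_mid (a point): clear glass spice jar with a dark cap, 41 mm across and 105 mm tall, 0.11 kg; the point is its centre, 52 mm above its underside. the point's z axis runs along the jar, from foot to cap. Not every jar is there each time; one that has been knocked over may go into the box lying
- jar2_mid (a point): clear glass spice jar with a dark cap, 41 mm across and 105 mm tall, 0.11 kg; the point is its centre, 52 mm above its underside. the point's z axis runs along the jar, from foot to cap. Not every jar is there each time; one that has been knocked over may go into the box lying
- jar3_mid (a point): clear glass spice jar with a dark cap, 41 mm across and 105 mm tall, 0.11 kg; the point is its centre, 52 mm above its underside. the point's z axis runs along the jar, from foot to cap. Not every jar is there each time; one that has been knocked over may go into the box lying
- mug: light blue mug, 94 mm tall, a bystander; origin: centre of its underside
- mill: wooden pepper mill, 58 mm across, 170 mm tall, a bystander; origin: centre of its underside
- salt: salt shaker, 44 mm across, 90 mm tall, a bystander; origin: centre of its underside

How it is judged:
By the outcome, as a careful person would: the job done as asked, in the order asked, and still so for the second after the job is handed in, with the robot touching nothing.
Of jar0, jar1, jar2, jar3 only 1 to 3 are there at a start; the rules pass over those that are not, and their reading is None.
At some moment in a run one of jar0, jar1, jar2, jar3 may be knocked a few centimetres aside while the robot is not near it.
It also fails if it takes over 210 s, if anything falls off the work surface, if the arm or the gripper's body presses on something with over 40 N, if the wrist force passes 120 N, or if a joint passes its speed limit or range.

### The arm

A 7-joint arm with a two-finger parallel gripper is mounted at the origin on a cart in front of the work surface, level with it; the furniture and walls round the work are solid. World frame = base frame: x ahead of the robot, y to its left, z up, the work surface at z = 0. Lengths are in m, angles in rad, forces in N, time in s.
With the tool pointing down it reaches from about 0.425 to 0.95 m from the base axis. Payload 4.7 kg.
Tool frame: the origin (TCP) lies between the finger pads; the fingertips stand 25 mm ahead of it and the grasp point (between the pads) lies 6 mm ahead of it; z points along the fingers, y is the line along which they close (so a half turn about z gives the same grasp; the last joint's range is limited). The gripper opens to 85 mm and grips with 20 to 120 N. Pads are 22 mm wide; open, the fingers measure 114 mm over their backs; the gripper's body (76 mm by 85 mm) begins 54 mm behind the grasp point. The pads swing forward as they close: fully open they stand 13 mm farther back than shut.
Start: joints at [1.158, 0.469, -0.049, 1.532, 0.024, 1.141, -0.082], TCP at [0.253, -0.626, 0.256] pointing down, gripper open.
Joint ranges: [-2.59, 2.59], [-0.33, 1.99], [-1.39, 1.29], [0.1, 2.45], [-1.04, 4.18], [0.21, 1.99], [-2.66, 2.66]. Speed limits (rad/s): [2.57, 2.57, 3.14, 3.14, 3.14, 3.14, 3.14].

### API

Orientations are given as a 3x3 rotation matrix whose columns are the frame's x, y, z axes.
In Python, from rig import * gives the robot as it stands. Calls block until the motion is done:
- movep(position, orientation): joint-space move of the TCP to a pose.
- move_l(position, attitude=None, feed=0.15, until_force=None): straight line of the TCP; attitude=None keeps the orientation; feed is the mean speed in m/s. With until_force (N) it stops when the force on the tool has changed by that much, and returns True; else False.
- move_joints(angles): joint-space move.
- command_gripper(opening, newtons=None): finger opening in m; newtons is the grip in N (None keeps the last); returns when the fingers have stopped.
- sleep(seconds).
- inverse_kinematics(position, orientation): joint angles nearest the present ones, or None.
- sense(): the state.
- camera(name): name is "scene" or "top"; returns (picture, depth): 400x640x3 uint8, red, green, blue; 400x640 float32, m along the optical axis (not along the pixel's ray), 0 where there is no reading.
- camera_params(name): a dict with "K" (3x3 intrinsics, pixels), "position" and "rotation" of the camera in the world. Camera axes: x right, y down, z forward; pixel columns grow to the right and rows downward; lengths in m; the calibration is good to about 2 mm. A picture is of the moment at which its call begins. camera_params takes no time and is no camera call.
A pose or a line that the arm cannot do raises Unreachable and nothing moves.
- finish_job(): hands the job in; it is judged then, once.
The state is a dict: "time_s": time; "joint_pos": joint angles; "qd": joint speeds; "joint_efforts": joint torques, N m; "position": TCP position; "tcp_rot": TCP orientation; "wrist_force": force on the tool from outside, world axes, zero at the start; "ft_torque": the same for the moment, N m; "finger_gap": finger opening in m; "gripper_force": force on a finger pad.
Only numpy, scipy, OpenCV 4.12 (cv2) and the standard library are available. Lean on these libraries where they do the work, as an engineer would, in place of code of your own. Each camera call takes 0.05 s, during which the arm holds its last target. There are 200 camera calls.

## Working session

There is one attempt and no reset: what is moved stays moved. The work goes in short steps, each a Python script; the robot and the scene stay as the last script left them, time stands still between calls to the robot, and variables do not carry over. Pictures are saved under pics/ and viewed, at most 14 in all, crops included, and the job is handed in when it is done.

```bash
ls; mkdir -p pics; python3 - <<'E'
from rig import *
import cv2,numpy as np
np.set_printoptions(precision=4,suppress=True)
for n in("scene","top"):
    p,d=camera(n); cv2.imwrite(f"pics/{n}0.png",p[:,:,::-1]); np.savez(f"{n}0.npz",p=p,d=d); print(n,camera_params(n),(d>0).mean())
s=sense();print(s["time_s"],s["position"],s["tcp_rot"])
E
```

```text
pics
scene {'K': array([[481.5424,   0.    , 322.4062],
       [  0.    , 481.5424, 195.0786],
       [  0.    ,   0.    ,   1.    ]]), 'position': array([ 0.044 , -0.2814,  1.1878]), 'rotation': array([[ 0.3285, -0.821 ,  0.467 ],
       [-0.9444, -0.2795,  0.173 ],
       [-0.0115, -0.4978, -0.8672]])} 0.9639296875
top {'K': array([[447.3517,   0.    , 313.3884],
       [  0.    , 447.3517, 196.2711],
       [  0.    ,   0.    ,   1.    ]]), 'position': array([ 0.4321, -0.0926,  1.2328]), 'rotation': array([[ 0.0024, -0.991 ,  0.1335],
       [-0.9999, -0.0003,  0.0151],
       [-0.015 , -0.1336, -0.9909]])} 0.99598046875
0.1 [ 0.2526 -0.6254  0.2553] [[ 0.9272  0.3745 -0.0007]
 [ 0.3745 -0.9272  0.0017]
 [-0.     -0.0018 -1.    ]]
```

View pics/scene0.png

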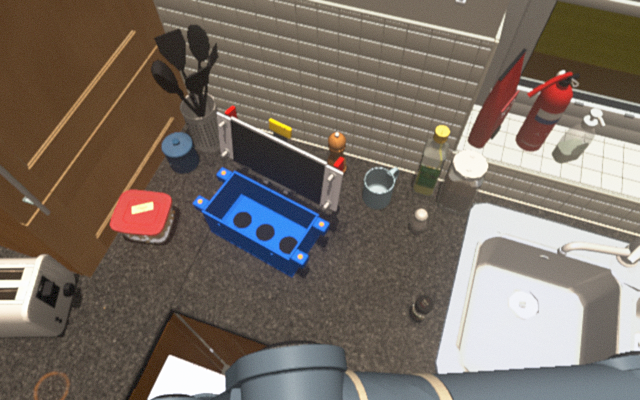

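View pics/top0.png

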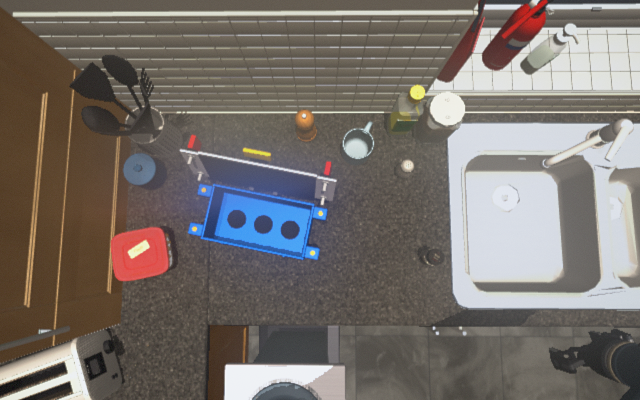

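The scene view shows the lid standing about upright and the box open (around 265,222 scene, 262,222 top). There is one jar with a dark cap at (423,305) in scene and (432,257) in top. The mill, mug and salt shaker are behind it. Next I'll measure these positions.

```bash
cat > h.py <<'E'
from rig import *
import cv2,numpy as np
np.set_printoptions(precision=4,suppress=True)
def ray(n,uv):
    c=camera_params(n); v=c["rotation"]@np.linalg.inv(c["K"])@np.r_[uv,1.]; return c["position"],v
def onz(n,uv,z):
    p,v=ray(n,uv); return p+v*(z-p[2])/v[2]
def tri(a,b):   # two views -> closest point
    (p,u),(q,v)=ray("scene",a),ray("top",b); u=u/np.linalg.norm(u); v=v/np.linalg.norm(v)
    t=np.linalg.lstsq(np.c_[u,-v],q-p,rcond=None)[0]; A,B=p+u*t[0],q+v*t[1]; return (A+B)/2,np.linalg.norm(A-B)
def cloud(n,d):
    c=camera_params(n); r,cc=np.mgrid[:400,:640]; P=np.stack([cc,r,np.ones_like(r)],-1)@np.linalg.inv(c["K"]).T*d[...,None]
    return P@c["rotation"].T+c["position"]
def blobs(m,amin=8):
    k,l,s,c=cv2.connectedComponentsWithStats(m.astype(np.uint8)); return [(c[i],s[i]) for i in range(1,k) if s[i,4]>=amin]
def shot(n,f=None,crop=None,z=1):
    p,d=camera(n)
    if f:
        q=p[:,:,::-1]
        if crop: q=q[crop[1]:crop[3],crop[0]:crop[2]]
        cv2.imwrite("pics/"+f,cv2.resize(q,None,fx=z,fy=z,interpolation=cv2.INTER_CUBIC))
    return p,d
E
python3 - <<'E'
from h import *
out=[]
for n,roi,j in(("scene",(190,150,345,280),(405,285,445,330)),("top",(180,135,345,270),(412,240,450,275))):
    f=np.load(n+"0.npz"); p,d=f["p"],f["d"]; h=cv2.cvtColor(p,cv2.COLOR_RGB2HSV); H,S,V=[h[...,i].astype(int) for i in range(3)]
    R=np.zeros(H.shape,bool); R[roi[1]:roi[3],roi[0]:roi[2]]=1
    blue=(H>100)&(H<125)&(S>150)&(V>90)&R
    fill=cv2.morphologyEx(blue.astype(np.uint8),cv2.MORPH_CLOSE,np.ones((25,25)))>0
    print(n,"dark");
    for c,s in blobs(fill&(V<70)&R,60): print(c,s,onz(n,c,.006))
    print("orange")
    for c,s in blobs((H>8)&(H<30)&(S>70)&(V>120)&R,4): print(c,s,onz(n,c,.12))
    print("red")
    a=R.copy(); a[100:150,190:360]=1
    for c,s in blobs(((H<8)|(H>172))&(S>150)&a,8): print(c,s,cloud(n,d)[int(c[1]),int(c[0])])
    print("yellow")
    for c,s in blobs((H>22)&(H<34)&(S>180)&(V>150)&a,20): print(c,s,cloud(n,d)[int(c[1]),int(c[0])])
    W=cloud(n,d)
    J=W[j[1]:j[3],j[0]:j[2]].reshape(-1,3)
    J=J[J[:,2]>.03]; print("jar",len(J),J[:,2].max(),J[J[:,2]>.095].mean(0) if (J[:,2]>.095).any() else 0, J.min(0),J.max(0))
    out.append(cv2.resize(p[j[1]-10:j[3]+10,j[0]-10:j[2]+10],(400,400),interpolation=cv2.INTER_CUBIC))
cv2.imwrite("pics/jar0.png",np.hstack(out)[:,:,::-1])
# table-height outliers in the top view
f=np.load("top0.npz");W=cloud("top",f["d"])
m=(W[...,2]>.015)&(W[...,0]>.4)&(W[...,0]<.95)&(W[...,1]<.45)&(W[...,1]>-.5)
for c,s in blobs(m,15):
    print("obj",c,s)
E
```

```text
scene dark
[241.9422 219.4624] [234 213  17  14 173] [0.5357 0.1389 0.006 ]
[264.2416 232.    ] [257 225  16  15 149] [0.5203 0.0659 0.006 ]
[287.1698 244.4528] [280 238  16  15 159] [ 0.5062 -0.0064  0.006 ]
orange
[339.625 150.375] [338 150   5   2   8] [ 0.7654 -0.0666  0.12  ]
[344.  160.5] [344 158   1   6   6] [ 0.7379 -0.0879  0.12  ]
[343.5 170. ] [343 168   2   5   8] [ 0.7089 -0.0959  0.12  ]
[223.     172.3333] [222 171   3   4   9] [0.5999 0.2024 0.12  ]
[199.5 201. ] [198 200   4   3  12] [0.5017 0.2224 0.12  ]
[321.1818 223.8182] [320 222   4   4  11] [ 0.5407 -0.0924  0.12  ]
[299.5    256.2857] [298 255   4   4  14] [ 0.4425 -0.0719  0.12  ]
red
[230.8977 111.0114] [225 106  12  11  88] [0.6749 0.1832 0.2909]
[339.0577 162.75  ] [333 156  11  15 104] [ 0.6172 -0.1102  0.2944]
yellow
[280.1688 124.4935] [269 119  22  12  77] [0.6472 0.0394 0.3328]
jar 434 1.1877633452141396 [ 0.4198 -0.3777  0.1363] [ 0.044  -0.4021  0.0303] [ 0.4525 -0.2814  1.1878]
top dark
orange
[307.9    138.4333] [298 135  18   7  30] [ 0.7312 -0.0613  0.12  ]
[256.4615 153.4176] [242 147  29  13
[... 220 characters left out ...]
.12  ]
[312.2857 252.5   ] [311 251   4   4  14] [ 0.442  -0.0732  0.12  ]
red
[191.2545 141.2727] [188 135   8  13  55] [0.6803 0.188  0.2897]
[327.2951 167.918 ] [324 162   7  13  61] [ 0.6221 -0.1072  0.2922]
yellow
jar 325 1.2327989830113673 [ 0.4327 -0.3749  0.1251] [ 0.4133 -0.4012  0.03  ] [ 0.4527 -0.0926  1.2328]
obj [203.7382  92.7624] [    0     0   486   275 75697]
obj [512.9709  27.6047] [499  16  27  23 172]
obj [358.3676 143.3575] [342 122  32  43 593]
obj [256.1207 188.4351] [ 180  135  157  125 6746]
obj [404.4392 168.7529] [396 160  18  19 255]
obj [ 92.0263 201.4211] [ 88 196   9  11  38]
obj [432.0029 256.6706] [420 249  25  16 340]
obj [ 93.5 258.2] [ 91 253   5  10  20]
```

View pics/jar0.png

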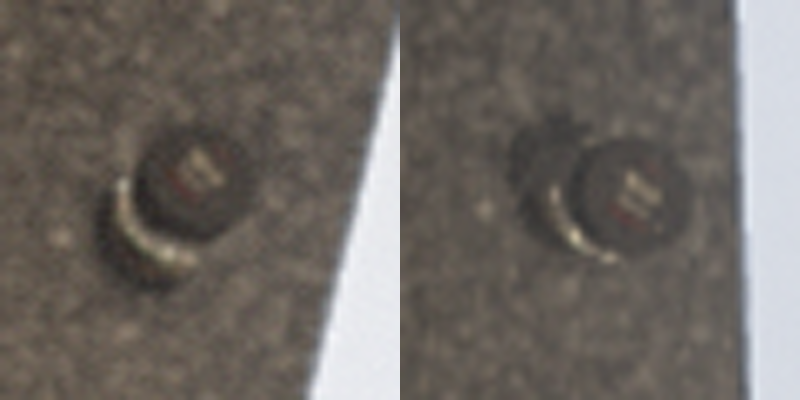

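```bash
cat >> h.py <<'E'
C=np.array([.5205,.065,0]); YAW=-.198
BX=np.array([np.cos(YAW),np.sin(YAW),0]); BY=np.array([-BX[1],BX[0],0]); UZ=np.array([0,0,1.])
def Rd(a): return np.array([[np.cos(a),np.sin(a),0],[np.sin(a),-np.cos(a),0],[0,0,-1.]])
def box(x,y,z): return C+BX*x+BY*y+UZ*z
def capxy(tag=None):   # jar cap centre from the depth cloud near the cap, top view
    p,d=shot("top"); W=cloud("top",d)
    m=(abs(W[...,2]-.105)<.006)&(W[...,0]>.38)&(W[...,0]<.6)&(W[...,1]<-.15)&(W[...,1]>-.48)
    return [(onz("top",c,.105),s[4]) for c,s in blobs(m,40)]
E
python3 - <<'E'
from h import *
print(tri((424.2,304.3),(435.6,257.2)),onz("top",(435.6,257.2),.105),onz("scene",(424.2,304.3),.105),capxy())
for nm,p in (("jar",[.42,-.36,.08]),("box",box(-.01,0,.09)),("fl",box(-.05,.15,.17)),("fr",box(-.05,-.15,.17)),("bl",box(.05,.15,.17)),("br",box(.05,-.15,.17)),("tab",box(-.085,0,.18))):
    print(nm,[(a,q[6] if (q:=inverse_kinematics(p,Rd(a))) is not None else None) for a in (YAW-np.pi/2,YAW,YAW+np.pi/2,YAW+np.pi)])
E
```

```text
(array([ 0.4312, -0.3809,  0.1014]), np.float64(0.00011990048120637768)) [ 0.4312 -0.3799  0.105 ] [ 0.43   -0.3806  0.105 ] [(array([ 0.4328, -0.3807,  0.105 ]), np.int32(213))]
jar [(-1.7687963267948965, np.float64(-2.490720687980921)), (-0.198, np.float64(-1.1502866398092721)), (1.3727963267948966, np.float64(0.22516310690995692)), (2.943592653589793, np.float64(1.5942401191833935))]
box [(-1.7687963267948965, np.float64(1.9470843822746704)), (-0.198, np.float64(-2.2513882040909685)), (1.3727963267948966, np.float64(-0.8129145177836736)), (2.943592653589793, np.float64(0.6569227294153205))]
fl [(-1.7687963267948965, np.float64(1.8334883054140316)), (-0.198, np.float64(-2.6230627927740007)), (1.3727963267948966, np.float64(-1.277915224359614)), (2.943592653589793, np.float64(0.2495815037769214))]
fr [(-1.7687963267948965, np.float64(2.503903630247562)), (-0.198, np.float64(-1.814745181971845)), (1.3727963267948966, np.float64(-0.3209189707705652)), (2.943592653589793, np.float64(1.1446917825275882))]
bl [(-1.7687963267948965, np.float64(1.921124169600948)), (-0.198, np.float64(-2.448496746170059)), (1.3727963267948966, np.float64(-1.0783104074719942)), (2.943592653589793, np.float64(0.48372911853803724))]
br [(-1.7687963267948965, np.float64(2.419082063748546)), (-0.198, np.float64(-1.7888408483922162)), (1.3727963267948966, np.float64(-0.35504362663336947)), (2.943592653589793, np.float64(1.120700095220031))]
tab [(-1.7687963267948965, np.float64(2.193659338615579)), (-0.198, np.float64(-2.2610104956636503)), (1.3727963267948966, np.float64(-0.7911451265073862)), (2.943592653589793, np.float64(0.6447364029491565))]
```

```bash
python3 - <<'E'
from h import *
A=YAW+np.pi; R=Rd(A)
command_gripper(.085,30)
movep([.432,-.380,.22],R)
j=capxy(); print(j)
E
```

```text
[]
```

```bash
python3 - <<'E'
from h import *
p,d=shot("scene")
cv2.imwrite("pics/s1.png",p[:,:,::-1]); print(sense()["time_s"])
E
```

```text
2.075
```

View pics/s1.png

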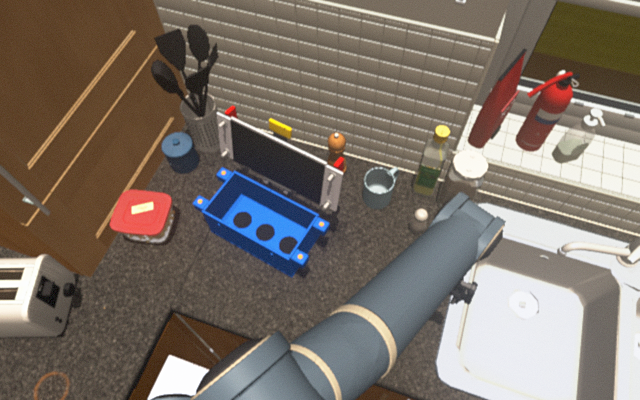

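The arm hides the jar from above, and nothing else has moved. I'll go down and grasp it at the measured spot.

```bash
python3 - <<'E'
from h import *
print(move_l([.432,-.380,.08],feed=.12,until_force=6), sense()["position"])
command_gripper(.03,30); s=sense(); print(s["finger_gap"],s["gripper_force"])
move_l([.432,-.380,.26],feed=.15); s=sense(); print(s["finger_gap"],s["gripper_force"],s["time_s"])
E
```

```text
False [ 0.4325 -0.3803  0.0808]
0.04023904300503149 30.38874814286828
0.04022386770784599 30.292297527194023 5.2167
```

```bash
python3 - <<'E'
from h import *
R=Rd(YAW+np.pi)
movep(box(-.02,-.01,.26),R)
print(move_l(box(-.02,-.01,.083),feed=.1,until_force=5), sense()["position"])
command_gripper(.06,30)
move_l(box(-.02,-.01,.26),feed=.15)
movep(box(-.02,-.30,.33),R)
s=sense(); print(s["time_s"]); shot("top","t2.png",(150,90,480,300),2)
E
```

```text
True [0.4987 0.0587 0.0861]
11.2583
```

View pics/t2.png

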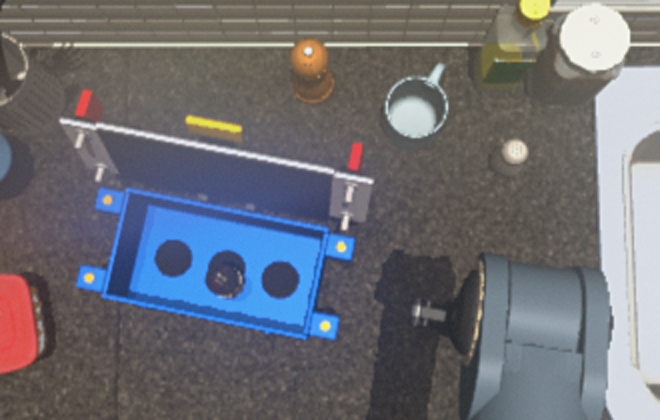

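The jar is standing on the middle mark (crop 225,278). Next is the lid angle, from the tab and knobs in both views.

```bash
python3 - <<'E'
from h import *
for a,b in(((280.2,124.5),(256.5,153.4)),((230.9,111),(191.25,141.3)),((339.06,162.75),(327.3,167.9))):
    P,e=tri(a,b); D=P-C; print(P,e,"box",D@BX,D@BY,P[2])
for n in("scene","top"):
    f=np.load(n+"0.npz"); h=cv2.cvtColor(f["p"],cv2.COLOR_RGB2HSV); m=(h[...,0]>22)&(h[...,0]<34)&(h[...,1]>160)&(h[...,2]>120)
    m[:, :230]=0; m[:,300:]=0; W=cloud(n,f["d"])[m]-C; W=W[abs(W[:,2]-.3)<.1]; print(n,len(W),np.c_[W@BX,W@BY,W[:,2]].min(0),np.c_[W@BX,W@BY,W[:,2]].max(0))
def tabp(th,r=.175,o=.011): # point on the outer face
    return box(.084-r*np.cos(th)+o*np.sin(th),0,.142+r*np.sin(th)+o*np.cos(th))
R=Rd(YAW+np.pi)
for th in np.arange(1.9,-.1,-.3):
    p=tabp(th); q=inverse_kinematics(p+UZ*.025+BX*.03,R); print(th,p,q)
E
```

```text
[0.6414 0.037  0.3388] 0.0016200520095120679 box 0.12409512750622102 -0.003699032420434477 0.3388341747018259
[0.683  0.1888 0.2795] 0.0035898847280859047 box 0.13498886989252096 0.15333524701658258 0.27947968277652613
[ 0.6221 -0.1085  0.2835] 0.0009780499583445254 box 0.13370379104534147 -0.15009774410461524 0.283530514513991
scene 78 [ 0.1185 -0.0284  0.3132] [0.1336 0.0267 0.3389]
top 83 [ 0.1239 -0.0277  0.3328] [0.1309 0.0268 0.3419]
1.9 [0.6685 0.0353 0.304 ] [ 0.4867  0.6565 -1.0212  1.3357  0.5523  1.4449  0.8698]
1.5999999999999999 [0.6186 0.0453 0.3166] [ 0.5422  0.5692 -1.0527  1.446   0.4943  1.4101  0.8531]
1.2999999999999998 [0.5674 0.0556 0.3136] [ 0.5995  0.4831 -1.0794  1.5715  0.4333  1.3492  0.8438]
0.9999999999999998 [0.5192 0.0653 0.2952] [ 0.6619  0.4185 -1.1234  1.7021  0.3934  1.2724  0.8261]
0.6999999999999997 [0.4786 0.0734 0.2632] [ 0.7143  0.3877 -1.1737  1.8287  0.386   1.1837  0.7894]
0.3999999999999997 [0.449  0.0793 0.2203] [ 0.7285  0.3967 -1.1991  1.9415  0.4187  1.0872  0.7263]
0.09999999999999964 [0.4332 0.0825 0.1704] [ 0.6839  0.4365 -1.1636  2.0299  0.4842  0.9864  0.6477]
```

```bash
cat >> h.py <<'E'
def tip(th,r=.17,o=.011): # TCP for shut fingers pushing the outer face at lid angle th
    return box(.084-r*np.cos(th)+o*np.sin(th)+.011,0,.142+r*np.sin(th)+o*np.cos(th)+.025)
E
python3 - <<'E'
from h import *
R=Rd(YAW+np.pi)
command_gripper(0,30)
move_l(box(-.02,-.3,.50)); movep(box(.21,0,.48),R)
move_l(box(.21,0,.33)); s=sense(); f0=s["wrist_force"]; print(s["position"],f0)
for th in np.arange(1.8,.85,-.1):
    move_l(tip(th),feed=.08); s=sense(); f=s["wrist_force"]-f0; print(round(th,2),f@BX,f[2])
    if np.linalg.norm(f)>35: break
shot("scene","s3.png"); print(s["time_s"])
E
```

```text
[0.7267 0.0239 0.3314] [ 0.7953 -0.0392  0.2552]
1.8 0.09874999992540122 -0.3910293916444551
1.7 -1.1718268415913378 -0.8362185979225805
1.6 -0.6860055357545484 0.24579388551941345
1.5 -0.5279206271054321 -0.15554840255431152
1.4 -0.05795064244426104 -0.46986702376875134
1.3 -0.7377521046521484 -0.577054990316294
1.2 -0.6076320382465397 -0.12909540173723472
1.1 -0.852805890975097 0.05452687873661033
1.0 -1.1384511606314447 -0.46281313048472095
0.9 -1.171530002539923 0.33092719629498074
20.0167
```

View pics/s3.png

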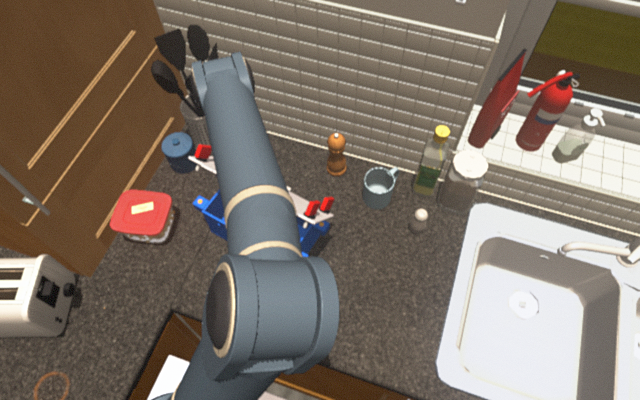

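The lid has come forward, with the right knobs now at (318,208). I'll check behind the lid in the top view for a hidden jar.

```bash
python3 - <<'E'
from h import *
shot("top","t3.png",(120,80,480,300),2)
E
```

```text
(no output)
```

View pics/t3.png

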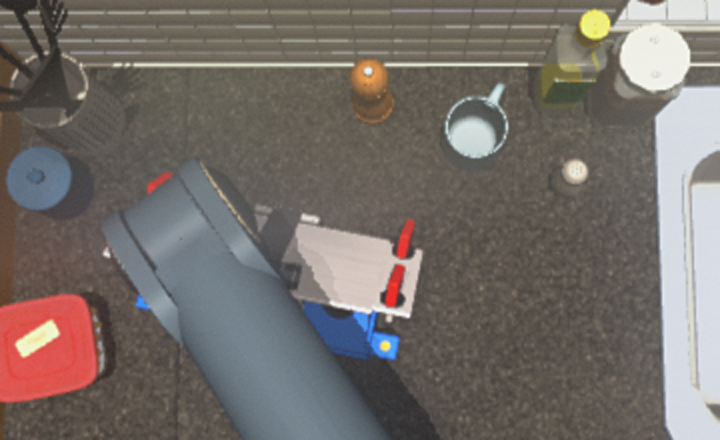

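No jar shows behind the right half of the lid. I'll push it shut, then look at the whole area.

```bash
python3 - <<'E'
from h import *
R=Rd(YAW+np.pi)
f0=sense()["wrist_force"]
for th in list(np.arange(.8,.05,-.1))+[.05]:
    move_l(tip(th),feed=.08); s=sense(); f=s["wrist_force"]-f0; print(round(th,2),f@BX,f[2])
    if np.linalg.norm(f)>35: break
p=tip(0); p[2]-=.006
print(move_l(p,feed=.03,until_force=15),sense()["position"],tip(0),sense()["wrist_force"]-f0)
move_l(tip(0)+UZ*.2); movep(box(-.02,-.32,.36),R)
print(sense()["time_s"]); p,d=shot("top","t4.png",(120,80,480,300),2); p2,d2=shot("scene"); np.savez("c4.npz",p=p,d=d,p2=p2,d2=d2)
E
```

```text
0.8 -0.4887967879467615 0.1478927516277566
0.7 -0.17953303971441575 0.8206248268326762
0.6 -0.08466088484321292 0.7432698693273989
0.5 -0.06407951558740924 0.8420131855391639
0.4 0.17391923476123164 -0.3711969989465045
0.3 -0.23916101408653348 0.404194974205878
0.2 0.0038695994601785563 0.297060533903263
0.1 -0.20449778559313608 -0.2287746534166215
0.05 -0.3964025131287384 0.569817095239693
True [0.4481 0.08   0.176 ] [0.447  0.0798 0.178 ] [-0.0877 -0.2475  6.6758]
26.4583
```

View pics/t4.png

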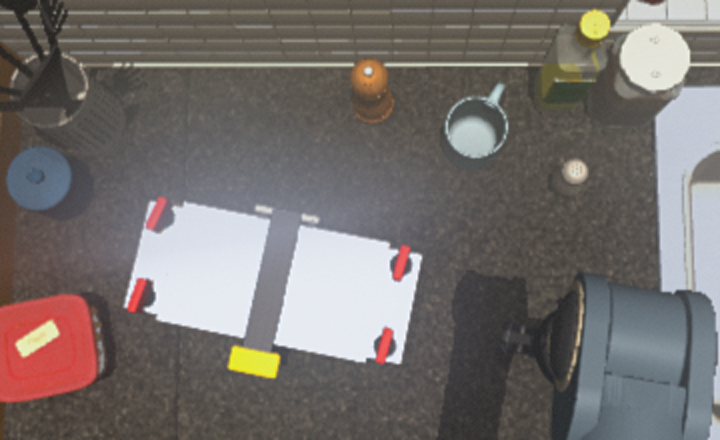

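The lid lies flat, and no jar shows anywhere else on the worktop. The red bars sit at crop (158,214), (140,295), (401,263) and (385,345). I'll measure the lid's height and the knob poses.

```bash
cat >> h.py <<'E'
NOM={"fl":(-.05,.15),"br":(.05,-.15),"bl":(.05,.15),"fr":(-.05,-.15)}
def knobs(ztop=.182):
    """per view and knob: box-frame xy of the red top face, long-axis angle in the box frame, depth height"""
    out={}
    for n in("top","scene"):
        p,d=camera(n); h=cv2.cvtColor(p,cv2.COLOR_RGB2HSV).astype(int); W=cloud(n,d); D=W-C; X,Y,Z=D@BX,D@BY,W[...,2]
        red=((h[...,0]<8)|(h[...,0]>172))&(h[...,1]>140)&(h[...,2]>60)&(Z>.14)&(Z<.2)
        for k,(x,y) in NOM.items():
            m=red&(np.hypot(X-x,Y-y)<.045)
            if m.sum()<15: continue
            zt=np.percentile(Z[m],90); t=m&(Z>zt-.008)
            rc=np.argwhere(t)[:,::-1]; P=np.array([onz(n,u,zt) for u in rc])-C; q=np.c_[P@BX,P@BY].astype(np.float32)
            (cx,cy),_,_=cv2.minAreaRect(q); ev,V=np.linalg.eigh(np.cov(q.T)); v=V[:,1]
            out[k,n]=(np.r_[cx,cy],(np.degrees(np.arctan2(v[1],v[0]))+90)%180-90,zt,int(t.sum()))
    return out
E
python3 - <<'E'
from h import *
for k,v in sorted(knobs().items()): print(k,*v)
f=np.load("c4.npz"); W=cloud("top",f["d"]); D=W-C; X,Y=D@BX,D@BY
for nm,x,y in(("tab",-.1,0),("strap",-.03,0),("pfl",-.05,.11),("pfr",-.05,-.11),("pbl",.05,.11),("pbr",.05,-.11)):
    m=np.hypot(X-x,Y-y)<.008; print(nm,m.sum(),np.median(W[...,2][m]))
E
```

```text
('bl', 'scene') [0.0482 0.1464] -11.71812954996102 0.17812781079303242 70
('br', 'top') [ 0.0493 -0.1509] -4.9430590897165985 0.18011033604417453 73
('fl', 'scene') [-0.0516  0.1465] -3.8500248279078733 0.17819619285421584 75
('fl', 'top') [-0.051   0.1475] -7.957491753705995 0.18051095199400002 71
('fr', 'top') [-0.0504 -0.1509] -4.39197578828373 0.1800867920579613 76
tab 35 0.1544551693175067
strap 34 0.1513784697896372
pfl 35 0.14042341868025754
pfr 35 0.1408855274347487
pbl 31 0.14087739455415327
pbr 36 0.14102915264140303
```

```bash
cat >> h.py <<'E'
def turn(k,d0,d1,z=.180,zdown=0,grip=40,step=25):
    """grip knob k with its bar at -d0 deg, turn clockwise to -d1 deg"""
    x,y=NOM[k]; y-=.001; a=lambda d: Rd(YAW+np.pi-np.radians(d))
    command_gripper(.045,grip); movep(box(x,y,.27),a(d0))
    hit=move_l(box(x,y,z),feed=.12,until_force=8); f0=sense()["wrist_force"]; t0=sense()["ft_torque"]
    command_gripper(0,grip); s=sense(); print(k,"hit",hit,"gap",s["finger_gap"],"z",s["position"][2],"f",s["wrist_force"]-f0)
    n=int(np.ceil((d1-d0)/step)); ok=True
    for i in range(1,n+1):
        d=d0+(d1-d0)*i/n; move_l(box(x,y,z-zdown*i/n),a(d),feed=.1); s=sense()
        print("  d",round(d),"f",s["wrist_force"]-f0,"tz",(s["ft_torque"]-t0)[2],"t",s["time_s"])
        if np.linalg.norm(s["wrist_force"]-f0)>40: print("STOP");ok=False;break
    command_gripper(.045); p=s["position"]; move_l(np.r_[p[:2],.27],feed=.15); return ok
E
python3 - <<'E'
from h import *
turn("fl",0,75)
movep(box(-.02,-.32,.36),Rd(YAW+np.pi))
for k,v in sorted(knobs().items()): print(k,*v)
shot("top","t5.png",(170,160,350,290),4); print(sense()["time_s"])
E
```

```text
fl hit False gap 0.011111094431818671 z 0.18067789530438666 f [ 0.1143 -2.0179  3.6616]
  d 25 f [ 2.336  -0.4113 -0.2392] tz -0.04627952829925716 t 30.775
  d 50 f [ 3.7179  1.8429 -4.7448] tz -0.060646864336354474 t 31.3583
  d 75 f [ 6.5213  3.0177 -9.3659] tz -0.10176208741345102 t 31.9417
('bl', 'scene') [0.0475 0.1467] -11.763810082190275 0.17557027270624503 69
('br', 'scene') [ 0.0481 -0.152 ] -2.2157570493958474 0.17890985672405757 68
('br', 'top') [ 0.0493 -0.1506] -4.742966793510902 0.1808048436322056 75
('fl', 'scene') [-0.0524  0.1464] -77.51119941594482 0.17635982107640147 72
('fl', 'top') [-0.0499  0.148 ] -75.34890642509396 0.1789887402553666 74
('fr', 'scene') [-0.0524 -0.1527] -3.6715696162972336 0.17808979328723998 73
('fr', 'top') [-0.0504 -0.1506] -4.803435054826082 0.17997904376158536 76
35.2167
```

View pics/t5.png

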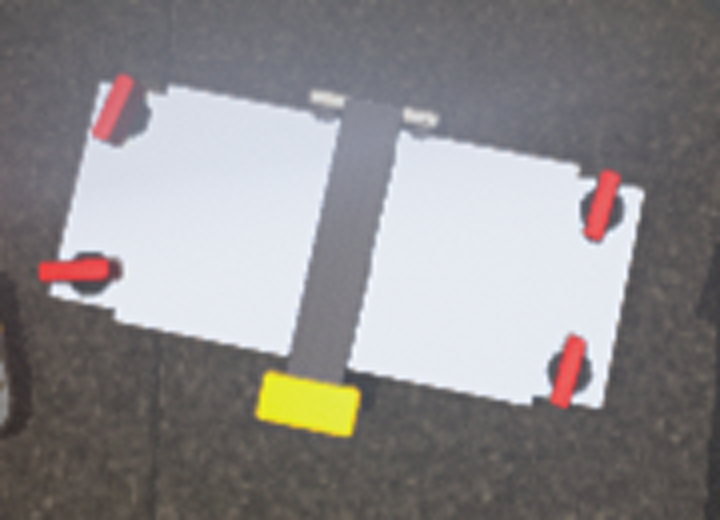

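The fl bar is now at about −75° (crop 80,270), turned as intended. On to the other three half turns.

```bash
python3 - <<'E'
from h import *
for k in("br","bl","fr"):
    if not turn(k,0,75,zdown=.002): break
movep(box(-.02,-.34,.36),Rd(YAW+np.pi))
for k,v in sorted(knobs().items()): print(k,*v)
shot("top","t6.png",(170,160,350,290),4); print(sense()["time_s"])
E
```

```text
br hit False gap 0.010932108628443798 z 0.18068855709176676 f [-0.5941  0.134   2.4359]
  d 25 f [1.4878 0.4348 3.2095] tz -0.17477508666261785 t 38.1417
  d 50 f [2.2377 1.5886 1.0597] tz -0.08020917451385094 t 38.725
  d 75 f [4.6018 0.6527 0.524 ] tz -0.15543382088407395 t 39.3083
bl hit False gap 0.011493734043638393 z 0.18083334520263433 f [-0.6767 -2.6306  2.6828]
  d 25 f [ 2.1871 -0.4215  3.5629] tz -0.15134729207601622 t 43.7417
  d 50 f [2.6114 0.812  3.513 ] tz -0.09784427839042742 t 44.325
  d 75 f [4.4923 1.5065 1.6407] tz -0.12977313856673944 t 44.9083
fr hit False gap 0.011161668889213135 z 0.18046795789815906 f [-0.1998  1.2723  1.6178]
  d 25 f [0.91   2.491  1.7529] tz -0.07563132614352848 t 49.8083
  d 50 f [ 2.0099  3.1153 -0.575 ] tz -0.055952202437656 t 50.3917
  d 75 f [ 4.1492  2.6159 -1.9675] tz -0.08872736586522306 t 50.975
('bl', 'scene') [0.0483 0.1469] -75.1100459362898 0.17181963613202003 68
('br', 'top') [ 0.0492 -0.1505] -73.9304300172642 0.1778671676964619 70
('fl', 'scene') [-0.052   0.1464] -78.03246373702046 0.17639853545038944 68
('fl', 'top') [-0.0499  0.1482] -75.49212910083378 0.17844461427426928 76
('fr', 'top') [-0.0493 -0.15  ] -74.56014986035112 0.1748937318110369 69
53.8083
```

View pics/t6.png

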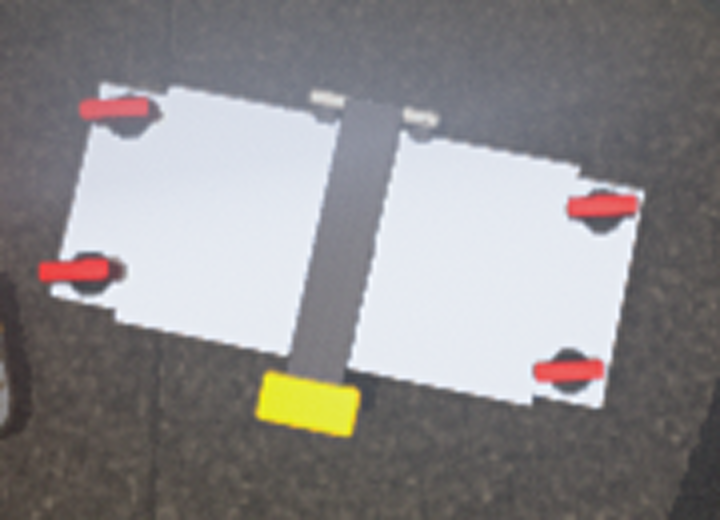

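All four bars stand at about −75°. Now I'll go crosswise again and turn each one home.

```bash
python3 - <<'E'
from h import *
for k in("fl","br","bl","fr"):
    if not turn(k,75,153,z=.177,zdown=.003,grip=60,step=26): break
movep(box(-.02,-.34,.36),Rd(YAW+np.pi))
for k,v in sorted(knobs().items()): print(k,*v)
p,d=shot("top","t7.png",(170,160,350,290),4); print(sense()["time_s"])
W=cloud("top",d); D=W-C; X,Y=D@BX,D@BY
for nm,x,y in(("tab",-.1,0),("strap",-.03,0),("pfl",-.05,.11),("pfr",-.05,-.11),("pbl",.05,.11),("pbr",.05,-.11)):
    m=np.hypot(X-x,Y-y)<.008; print(nm,np.median(W[...,2][m]))
E
```

```text
fl hit False gap 0.010496828911167108 z 0.17772138206832475 f [ 2.6288 -0.1838  0.8674]
  d 101 f [3.9706 0.7138 3.2533] tz -0.11568473996947637 t 58.0583
  d 127 f [4.3836 0.3459 3.4964] tz -0.03584696511584585 t 58.6583
  d 153 f [7.0358 0.107  3.9712] tz 1.7076195887574173 t 59.2583
br hit False gap 0.010558724019892727 z 0.1778143590397051 f [ 2.011   0.9006 -0.4126]
  d 101 f [ 2.3289 -0.3861  1.4304] tz -0.17405648022259773 t 64.2833
  d 127 f [ 5.2426 -0.8335  1.8346] tz -0.10389834626910067 t 64.8833
  d 153 f [ 2.3081 -2.7778  4.5145] tz 1.6897830654731025 t 65.4833
bl hit False gap 0.010379056494295843 z 0.17787055489225057 f [2.0616 0.3732 1.7992]
  d 101 f [2.2701 1.3058 2.411 ] tz -0.1724057454793956 t 69.9917
  d 127 f [4.1507 0.649  2.0007] tz -0.15439807316616236 t 70.5917
  d 153 f [6.2554 0.9459 3.352 ] tz 1.4608121947779027 t 71.1917
fr hit False gap 0.010367943275154088 z 0.1776768307099092 f [ 1.3629 -0.0293 -0.2474]
  d 101 f [3.0759 0.0799 0.9362] tz -0.11685749486408403 t 76.2083
  d 127 f [ 3.2696 -1.2465  0.5474] tz -0.15284011230793298 t 76.8083
  d 153 f [ 3.5404 -2.5322  2.3806] tz 1.1775565605055103 t 77.4083
('bl', 'scene') [0.0486 0.147 ] 32.03881295630666 0.16750127654220726 63
('br', 'top') [ 0.0491 -0.1512] 29.405936929285787 0.1745902993914264 73
('fl', 'scene') [-0.0531  0.146 ] 33.179484979167455 0.17292540291848035 75
('fl', 'top') [-0.0507  0.1475] 33.49491286550355 0.17559960102728023 70
('fr', 'top') [-0.0506 -0.1511] 30.352075038716066 0.1687833841960535 72
81.3583
tab 0.1538512762086388
strap 0.15216713387752878
pfl 0.1297030677031864
pfr 0.1295488542605786
pbl 0.12963870254862486
pbr 0.12951136550576137
```

View pics/t7.png

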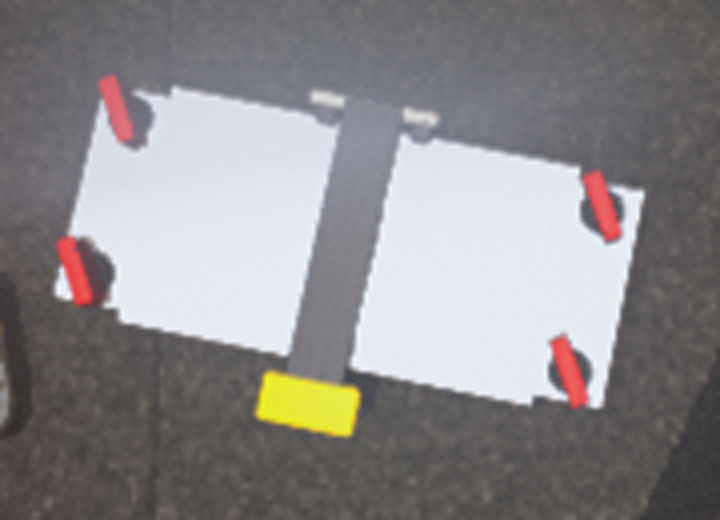

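All four bars are at about 150° and each reached its stop. The plate reads about 129.6 mm at all four corners, which is seated flat on the rim. Handing in.

```bash
python3 -c "
from rig import *
print(finish_job())"
```

```text
the job is handed in; nothing more can be done
None
```

The job is handed in: the only jar out stands in the dry box, the lid is shut, and all four knobs were screwed down crosswise, each to half travel and then to its stop, leaving the cover flat on the rim.

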